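# Hang the pipette hanger on its stud

### The arm

A 6-joint arm with a two-finger parallel gripper is mounted at the origin on the work surface. World frame = base frame: x ahead of the robot, y to its left, z up, the work surface at z = 0. Lengths are in mm, angles in rad, forces in N, time in s.
With the tool pointing down it reaches from about 325 to 1000 mm from the base axis. Payload 5.1 kg.
Tool frame: the origin (TCP) lies midway between the tips of the shut fingers; the grasp point (between the pads) lies 19 mm behind it; z points along the fingers, y is the line along which they close (so a half turn about z gives the same grasp; the last joint's range is limited). The gripper opens to 85 mm and grips with 20 to 120 N. Pads are 22 mm wide; open, the fingers measure 114 mm over their backs; the gripper's body (76 mm by 85 mm) begins 54 mm behind the grasp point. The pads swing forward as they close: fully open they stand 13 mm farther back than shut.
Start: joints at [1.095, 0.124, 1.65, -0, 1.367, -0.083], TCP at [248.824, 600.476, 231.322] pointing down, gripper open.
Joint ranges: [-2.61, 2.61], [-1.02, 2.33], [0.03, 2.71], [-1.35, 4.49], [0.32, 2.68], [-2.91, 2.91]. Speed limits (rad/s): [2.57, 2.57, 3.14, 3.14, 3.14, 3.14].

### API

Orientations are given as a unit quaternion [w, x, y, z].
In Python, from rig import observe, eyes, env gives the robot as it stands. The module is installed in compiled form; this text tells all that it offers.
- The arm moves only by the tool servo_tool, never from a script. Its argument "plan" is a list of rows, each an object with "rotation": the turn, a rotation vector about the world's x, y, z in rad, a list of three; "xyz": the shift along the world's x, y, z in m, a list of three; "claw": the opening, from 0 (shut) to 1 (fully open). In form: [{"rotation": [rx, ry, rz], "xyz": [dx, dy, dz], "claw": claw}, ...]. A call has 1 to 20 rows; each row shifts and turns the commanded pose from where the row before left it; what a row does not reach is not made up. A row lasts 1/10 s, in which the tool goes at most 50 mm and 8.59 degrees, less where a joint would pass 70% of its speed; a pose out of reach is approached as far as the arm can. A call is refused whole if a number of a shift passes 0.05 or a number of a turn 0.15, either way. A call with a gripper value outside its range is refused whole. The fingers move at their own pace and stop on an object; "squeeze" is the grip in N (left out, the last holds). Time passes only in rows, so rows that do not move let the fingers close. It gives the time, the measured TCP pose, the force, the opening and the grip force at its end, in the units of the state.
- observe(): the state, without advancing time (a new reading comes with each control period).
- eyes.get_image(name): name is "side" or "top"; returns a dict with "pixels" (384x512x3 uint8, blue, green, red), "z_map" (384x512 float32, mm along the optical axis (not along the pixel's ray), 0 where there is no reading), "fx", "fy", "cx", "cy" (pixels), "k1" (the pictures are not rectified: a ray, as slopes to the right and down, at radius r is drawn at 1 + k1 r^2 times it, then the intrinsics apply), "extrinsics" (4x4, takes a point from camera to world coordinates). Camera axes: x right, y up, looking along -z (the intrinsics and any distortion apply to the point x, -y, -z); pixel columns grow to the right and rows downward; lengths in mm; the calibration is good to about 2 mm. A picture is of the moment at which its call begins.
- env.close_job(): hands the job in; it is judged then, once.
Trained networks look in a picture, given as the dict that the camera call returned (one of the last four; its "shot" number tells which), for a name from the list of things; names that differ only in an ending like _2 or _b are one class to them, and where a whole thing is asked for, a point or a joint stands for the part that bears it (a point fixed in the world has none). Each returns a list of dicts, best first, with "conf" (0 to 1); they miss things now and then, are a little off and sometimes report something else, mostly with a low value. They report only what shows in the picture. A call takes as long as a camera call. They do not tell look-alikes from the thing itself.
- eyes.search_frame(picture, name): "uv" ([column, row] in pixels, amid what is visible of it).
- eyes.outline_of(picture, name): "pixels" (384x512 bool, what is visible of it) and "uv" ([column, row] in pixels, amid what is visible of it).
- eyes.landmark_of(picture, name): "uv" ([column, row] in pixels: a listed point, or the origin of a listed thing).
The state is a dict: "time": time; "joints": joint angles; "joint_velocities": joint speeds; "joint_torque": joint torques, N m; "eef_pos": TCP position; "ee_rot": TCP orientation; "wrist_force": force on the tool from outside, world axes, zero at the start; "moment": the same for the moment, N m; "opening": finger opening in mm; "gripper_force": force on a finger pad.
Only numpy, scipy, OpenCV 4.12 (cv2) and the standard library are available. Lean on these libraries where they do the work, as an engineer would, in place of code of your own. Each camera call takes 0.05 s, during which the arm holds its last target. There are 200 camera calls.

### The job

Take the blue pipette hanger by its grey grip block and hang it on the upright white board: slip the wide part of its keyhole over the brass stud head until its back lies flat on the board, then slide it down against the clamping head until the slot's end is fully home on the stud and has pushed the orange seat pin up. Feel your way gently, never pushing the hanger on the stud or board with more than 20 N; leave it hanging straight, let go, and do not disturb the bottle, the jar or the tip box.

Things in the scene. Friction and masses are not known exactly. Their poses are not given: they have to be found in the camera images.
- grip (a point): Centre of the grey grip block at the top of the loose blue pipette hanger (180 g, starts standing upright on its shelf). Hanger axes: x out from its front (the shelf's side), y along its width, z up. Block: 20 wide (y), 36 deep (x = 5 to 41 mm), 36 tall (height 76 to 112). This point: x = 24, y = 0, height 94. Fingers fit on its two y sides from above.
- keyhole (a point): Point on the hanger's back face (x = 0, y = 0) at the centre of the keyhole's round part, 38 mm above the underside (56 below and 24 behind grip); axes as the hanger. The opening is 22 mm across with cut corners, right through; a slot 10.5 wide runs up from it. Beside the slot the plate's front thickens as a ramp from 5 to 8 mm.
- slot_end (a point): Point on the hanger's back face, 54 mm above the underside, 16 above keyhole: the stud's axis lies here when the shank meets the slot's closed upper end, i.e. fully home. Axes as the hanger.
- seat_pin (a joint): Orange pin in the hanger at the slot's closed end, with an orange flag bar 50 wide and 7 tall across the front above the slot. 0 m: hanging 4 mm into the slot; about 0.003 m: pushed up, fully home, by the stud's shank (a soft spring, under 1 N). Above 0.002 m counts as home.
- stud_mark (a point): Middle of the black slot on the board's face, 100 mm above the bench; x straight out of the board, y along its width, z up. The stud stands out along x here, but clamped anywhere up to 9 mm above or below this mark (differs each time, not measured; it does not move). Steel shank 8 in diameter; brass head 18 in diameter, 5 thick, underside 6.2 mm off the board at rest.
- hanger: The blue hanger, an L bracket; origin on its underside below the middle of the back face; axes as told at grip. Back plate 70 wide (y), 112 tall, 5 thick: back face at x = 0, front at x = 5 mm. A shelf with two notches, 6 thick, reaches out from its foot to x = 57.
- board: Fixed upright white board, 150 wide and tall, 12 thick, facing away from the robot; origin on the bench below the middle of its face; x out of the face, z up. The stud's head is sprung along x (2.5 N plus 2.5 N per mm, up to 4 mm) and clamps the thickening plate: sliding down takes up to about 10 N, the hanger stays where it is left, and at the slot's end the push climbs steeply.
- bottle: Amber bottle with blue cap, 60 diameter, 110 tall, loose bystander; origin at the centre of its underside.
- jar: Small white jar, 44 diameter, 55 tall, loose bystander; origin at the centre of its underside.
- tipbox: Blue pipette-tip box with clear lid, 80 x 120 x 65 tall, loose bystander; origin at the centre of its underside.
There are look-alikes about, which are no part of the job. What is shaped like the hanger but green or turquoise is not meant.

How it is judged (in metres and radians):
On the way, in this order (a step that is already met when the one before it is completed fails the run):
1. the stud's head is through the wide part of the keyhole and the hanger's back lies on the board (x of keyhole in the frame of stud_mark between -0.002 and 0.003 m and y of keyhole in the frame of stud_mark between -0.005 and 0.005 m and z of keyhole in the frame of stud_mark between -0.012 and 0.012 m), for 0.1 s.
2. the hanger is slid down until the stud has pushed the seat pin up (x of slot_end in the frame of stud_mark between -0.002 and 0.0025 m and y of slot_end in the frame of stud_mark between -0.0035 and 0.0035 m and z of slot_end in the frame of stud_mark between -0.011 and 0.011 m and value of joint seat_pin above 0.002 m), for 0.1 s.
At the end, for the whole second after the job is handed in: The hanger hangs on the stud, released and at rest: seat pin pushed up more than 2 mm (slot's end within about 1 mm of home), slot within 3.5 mm sideways of the mark and in the stud's height range, back flat on the board (2.5 mm, 0.06 rad) and straight within 0.1 rad (all of step 2 and angle between the x axis of hanger and the x axis of board, either way round below 0.06 rad and angle between the z axis of hanger and the z axis of board, either way round below 0.1 rad and linear speed of hanger below 0.01 m/s and contact force between hanger and the fingers below 0.1 N); the robot touches nothing.
It fails at once if the hanger is pushed against the stud or board with more than 20 N (32 N counted with the clamping squeeze, which adds up to 12 N) (contact force between hanger and board above 32 N).
It fails at once if the bottle is shifted by more than 20 mm or tipped (distance of bottle from where it was at the start of the episode above 0.02 m or angle between bottle's own z axis and vertical above 0.3 rad).
It fails at once if the jar is shifted by more than 20 mm or tipped (distance of jar from where it was at the start of the episode above 0.02 m or angle between jar's own z axis and vertical above 0.3 rad).
It fails at once if the tipbox is shifted by more than 20 mm or tipped (distance of tipbox from where it was at the start of the episode above 0.02 m or angle between tipbox's own z axis and vertical above 0.3 rad).
It also fails if it takes over 72 s, if anything falls off the work surface, if the arm or the gripper's body presses on something with over 40 N, if the wrist force passes 120 N, or if a joint passes its speed limit or range.

## Working session

There is one attempt and no reset: what is moved stays moved. The work goes in short steps, Python scripts to look and compute and a tool call to move; the robot and the scene stay as the last step left them, time stands still between calls to the robot, and variables do not carry over. Pictures are saved under pics/ and viewed, at most 10 in all, crops included, and the job is handed in when it is done.

Besides the shell and the picture viewer there is one more tool, called in YAML: its name, and indented under it one key for each argument. servo_tool: Moves the arm, as the interface text tells. Its arguments: {"type":"object","properties":{"plan":{"type":"array"},"squeeze":{"type":"number"}},"required":["plan"]}

```bash
mkdir -p pics; cat > h.py <<'E'
import numpy as np, cv2
from rig import observe, eyes, env
def ray(p,uv):
    d=np.array([(uv[0]-p["cx"])/p["fx"],(uv[1]-p["cy"])/p["fy"]]); s=d.copy()
    for _ in range(20): s=d/(1+p["k1"]*(s@s))
    return s
def pt(p,uv,z=None):
    s=ray(p,uv)
    if z is None:
        u,v=int(round(uv[0])),int(round(uv[1])); w=p["z_map"][max(v-1,0):v+2,max(u-1,0):u+2]; w=w[w>0]
        z=np.median(w) if len(w) else np.nan
    return (np.array(p["extrinsics"])@[s[0]*z,-s[1]*z,-z,1])[:3]
def proj(p,X):
    c=np.linalg.inv(p["extrinsics"])@np.append(X,1); s=np.array([c[0],-c[1]])/-c[2]; s=s*(1+p["k1"]*(s@s))
    return s*[p["fx"],p["fy"]]+[p["cx"],p["cy"]]
def cloud(p):
    v,u=np.mgrid[:384,:512]; d=np.stack([(u-p["cx"])/p["fx"],(v-p["cy"])/p["fy"]],-1); s=d.copy()
    for _ in range(20): s=d/(1+p["k1"]*(s**2).sum(-1,keepdims=True))
    z=p["z_map"]; c=np.stack([s[...,0]*z,-s[...,1]*z,-z,np.ones_like(z)],-1)
    return (c@np.array(p["extrinsics"]).T)[...,:3]
E
python3 - <<'E'
from h import *
o=observe(); print(o)
im=[]
for n in("side","top"):
    p=eyes.get_image(n); im.append(p["pixels"]); print(n,p["fx"],p["cx"],p["cy"],p["k1"],np.round(p["extrinsics"],3).tolist())
    cv2.imwrite(f"pics/{n}0.png",cv2.resize(p["pixels"],(800,600),interpolation=cv2.INTER_CUBIC))
    for k in("grip","keyhole","slot_end","stud_mark","hanger","board","bottle","jar","tipbox"):
        for r in eyes.landmark_of(p,k)[:3]: print(n,k,np.round(r["uv"],1),round(r["conf"],2),np.round(pt(p,r["uv"]),1))
E
```

```text
{'time': 0.0, 'joints': array([ 1.09542162e+00,  1.24493081e-01,  1.65166058e+00, -3.11731774e-05,
        1.36750066e+00, -8.26294441e-02]), 'joint_velocities': array([ 0.00079215, -0.00041995, -0.00054976, -0.0010106 ,  0.0010134 ,
        0.0004254 ]), 'joint_torque': array([ 3.87327309e-03, -4.23590255e+01, -3.65469217e+01,  2.41442522e-04,
        6.67258122e-03, -1.62722836e-05]), 'eef_pos': array([248.54599745, 599.94787383, 230.0687306 ]), 'ee_rot': array([-2.69216740e-04,  1.95109763e-01,  9.80780871e-01, -9.95178705e-04]), 'wrist_force': array([-0.20647511,  0.11424488,  0.55219749]), 'moment': array([-0.01740515,  0.00328582, -0.02748525]), 'gripper_force': 0.0, 'opening': 85.19352790568442}
side 432.477796284949 259.06008072435515 191.86541103674287 -0.1424992351347793 [[0.777, 0.394, -0.491, 73.788], [-0.63, 0.483, -0.609, -499.095], [-0.003, 0.782, 0.623, 708.985], [0.0, 0.0, 0.0, 1.0]]
side grip [390.  271.2] 0.95 [ 588.6 -245.1  105.5]
side grip [341. 306.] 0.68 [ 459.1 -241.2  108.7]
side grip [352.3 227.5] 0.58 [ 628.3 -117.3  100. ]
side keyhole [335.8 243.8] 0.95 
[... 1214 characters left out ...]
  23. ]
top slot_end [332.6 184.9] 0.78 [614.3 -95.5  29.8]
top slot_end [385.  197.7] 0.58 [ 581.1 -211.3  101.7]
top slot_end [384.2 249.9] 0.56 [ 453.  -218.    78.2]
top stud_mark [303.8 236.4] 0.68 [480.5 -16.9  90.1]
top stud_mark [133.2 230.9] 0.41 [481.  407.4  65.2]
top hanger [377.4 246.8] 0.94 [ 458.2 -212.3   36.7]
top hanger [379.1 202.9] 0.8 [ 5.726e+02 -2.250e+02 -1.000e-01]
top hanger [328.9 182.6] 0.75 [620.3 -86.2  27.2]
top board [302.  235.4] 0.94 [481.  -20.3  20.6]
top bottle [221.7 207.8] 0.73 [544.2 186.  109.1]
top bottle [298.1 129.2] 0.69 [7.526e+02 2.000e-01 5.410e+01]
top jar [297.1 130. ] 0.54 [750.3   2.7  54.8]
top tipbox [132.7 233.9] 0.74 [473.5 408.2  65.7]
```

View pics/side0.png

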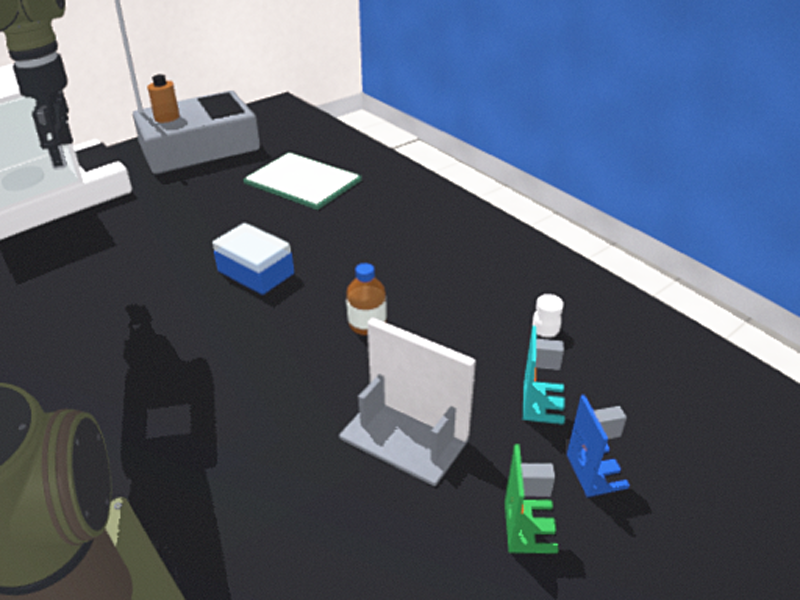

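View pics/top0.png

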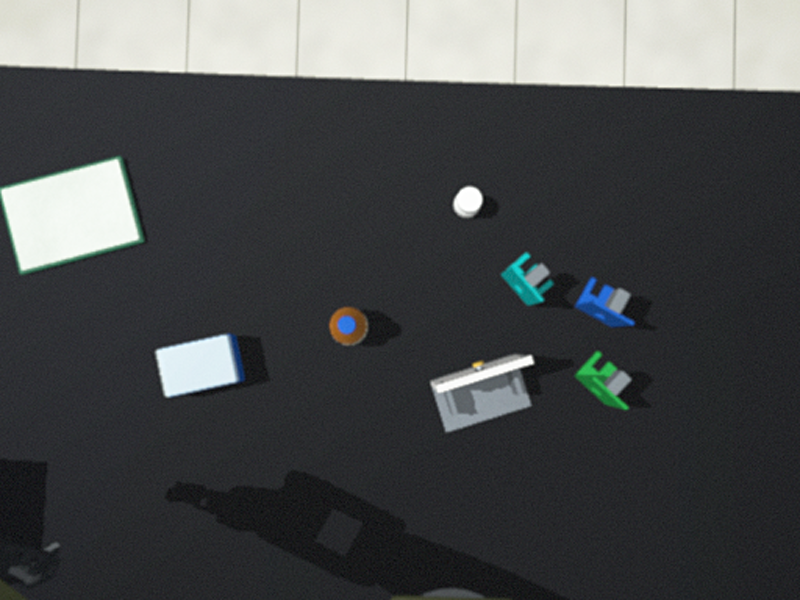

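The side view shows the blue hanger at about (595,445) in the 800x600 picture, turquoise and green look-alikes beside it, and the board at (420,390) seen from the back. In the top view the blue hanger's block is at (620,300), the board's top edge runs (432,384)–(533,358), and the brass head is at (478,365). Next I measure from the point clouds.

```bash
cat > m.py <<'E'
from h import *
def line(P):  # yaw of long axis
    r=cv2.minAreaRect(P[:,:2].astype(np.float32)); b=cv2.boxPoints(r); e=sorted([b[1]-b[0],b[2]-b[1]],key=np.linalg.norm)
    return r, np.degrees(np.arctan2(*e[1][::-1])), [np.linalg.norm(x) for x in e]
p=eyes.get_image("top"); C=cloud(p); hsv=cv2.cvtColor(p["pixels"],cv2.COLOR_BGR2HSV); h,s,v=[hsv[...,i].astype(int) for i in range(3)]
near=lambda c,r:(np.hypot(C[...,0]-c[0],C[...,1]-c[1])<r)
print("top z noise: table",np.std(C[300:320,480:500,2]),np.mean(C[300:320,480:500,2]))
blue=near((600,-225),75)&(h>105)&(h<120)&(s>150)
B=C[blue]; print("blue",len(B),"z",np.percentile(B[:,2],[2,50,98]))
T=B[(B[:,2]>95)]; print("plate top",len(T),line(T), T.mean(0))
blk=near((600,-225),60)&(s<60)&(C[...,2]>100); K=C[blk]; print("block",len(K),line(K),K.mean(0))
bd=near((480,-20),110)&(s<50)&(C[...,2]>140); D=C[bd]; print("board top",len(D),line(D),D.mean(0))
br=near((490,-20),70)&(h>10)&(h<35)&(s>90)&(C[...,2]>20)
print("brass",[(u,vv,*np.round(C[vv,u],1)) for vv,u in np.argwhere(br)])
print(np.cov(T[:,:2].T) if len(T)>2 else 0)
cv2.imwrite("pics/c.png",np.hstack([cv2.resize(p["pixels"][220:250,270:350],(400,150*2),interpolation=0) ,cv2.resize(p["pixels"][170:215,360:420],(400,300),interpolation=0)]))
E
python3 m.py
```

```text
top z noise: table 63.85606047501727 2.7568877382963195
blue 522 z [ -2.53341152  16.18595363 113.72067054]
plate top 97 (((575.6560668945312, -225.06251525878906), (70.23347473144531, 6.983482360839844), 63.21665954589844), np.float32(63.216675), [np.float32(6.983464), np.float32(70.23346)]) [ 575.49711577 -224.12251481  108.48534519]
block 124 (((595.2724609375, -234.94094848632812), (20.84665870666504, 34.054752349853516), 65.21614074707031), np.float32(-24.783833), [np.float32(20.846666), np.float32(34.054802)]) [ 595.49344195 -233.88449582  111.24640232]
board top 347 (((475.8882751464844, -23.296104431152344), (12.753948211669922, 148.70315551757812), 19.35585594177246), np.float32(-70.644135), [np.float32(12.753956), np.float32(148.70317)]) [476.1157108  -23.25868259 149.45444289]
brass [(np.int64(308), np.int64(231), np.float64(494.3), np.float64(-25.0), np.float64(104.7)), (np.int64(305), np.int64(232), np.float64(491.8), np.float64(-17.3), np.float64(108.9)), (np.int64(306), np.int64(232), np.float64(491.9), np.float64(-19.0), np.float64(114.2)), (np.int64(307), np.int64(23
[... 399 characters left out ...]
p.float64(109.6)), (np.int64(304), np.int64(233), np.float64(489.3), np.float64(-14.6), np.float64(111.6)), (np.int64(305), np.int64(233), np.float64(489.4), np.float64(-16.8), np.float64(113.5)), (np.int64(306), np.int64(233), np.float64(489.6), np.float64(-18.8), np.float64(116.7)), (np.int64(307), np.int64(233), np.float64(489.6), np.float64(-21.3), np.float64(115.9)), (np.int64(308), np.int64(233), np.float64(489.6), np.float64(-24.1), np.float64(112.5)), (np.int64(303), np.int64(234), np.float64(486.8), np.float64(-12.5), np.float64(109.2)), (np.int64(304), np.int64(234), np.float64(486.9), np.float64(-14.6), np.float64(112.2))]
[[ 89.71238842 167.28307696]
 [167.28307696 326.46854876]]
```

View pics/c.png

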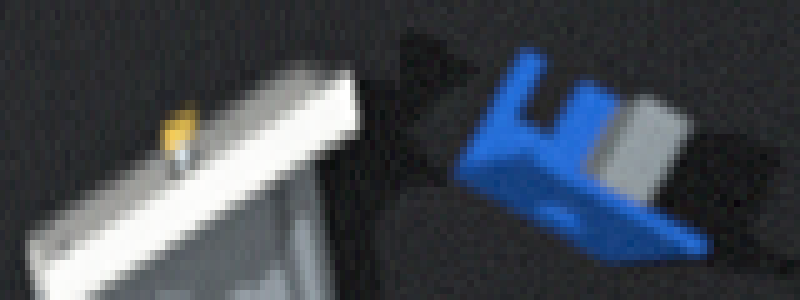

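The close crop (left half: board; right half: blue hanger) shows the brass head at about (180,125), standing near the middle of the board's face, and the grey block at (640,140). The hanger's yaw is about -26.5°, the board's about 19.4°, and the block is at (595,-235). I'm moving above the block.

servo_tool:
  plan:
    - {"rotation":[0,0,-0.0035],"xyz":[0.0173,-0.0418,0],"claw":0.6}
    - {"rotation":[0,0,-0.0035],"xyz":[0.0173,-0.0418,0],"claw":0.6}
    - {"rotation":[0,0,-0.0035],"xyz":[0.0173,-0.0418,0],"claw":0.6}
    - {"rotation":[0,0,-0.0035],"xyz":[0.0173,-0.0418,0],"claw":0.6}
    - {"rotation":[0,0,-0.0035],"xyz":[0.0173,-0.0418,0],"claw":0.6}
    - {"rotation":[0,0,-0.0035],"xyz":[0.0173,-0.0418,0],"claw":0.6}
    - {"rotation":[0,0,-0.0035],"xyz":[0.0173,-0.0418,0],"claw":0.6}
    - {"rotation":[0,0,-0.0035],"xyz":[0.0173,-0.0418,0],"claw":0.6}
    - {"rotation":[0,0,-0.0035],"xyz":[0.0173,-0.0418,0],"claw":0.6}
    - {"rotation":[0,0,-0.0035],"xyz":[0.0173,-0.0418,0],"claw":0.6}
    - {"rotation":[0,0,-0.0035],"xyz":[0.0173,-0.0418,0],"claw":0.6}
    - {"rotation":[0,0,-0.0035],"xyz":[0.0173,-0.0418,0],"claw":0.6}
    - {"rotation":[0,0,-0.0035],"xyz":[0.0173,-0.0418,0],"claw":0.6}
    - {"rotation":[0,0,-0.0035],"xyz":[0.0173,-0.0418,0],"claw":0.6}
    - {"rotation":[0,0,-0.0035],"xyz":[0.0173,-0.0418,0],"claw":0.6}
    - {"rotation":[0,0,-0.0035],"xyz":[0.0173,-0.0418,0],"claw":0.6}
    - {"rotation":[0,0,-0.0035],"xyz":[0.0173,-0.0418,0],"claw":0.6}
    - {"rotation":[0,0,-0.0035],"xyz":[0.0173,-0.0418,0],"claw":0.6}
    - {"rotation":[0,0,-0.0035],"xyz":[0.0173,-0.0418,0],"claw":0.6}
    - {"rotation":[0,0,-0.0035],"xyz":[0.0173,-0.0418,0],"claw":0.6}

```text
time: 3.05
eef_pos: [595.3, -237.5, 231.4]
ee_rot: [0.0, 0.23, 0.973, 0.0]
wrist_force: [-0.4, -0.4, 0.1]
opening: 51.2
gripper_force: 0.0
```

servo_tool:
  plan:
    - {"rotation":[0,0,0],"xyz":[0,0,0],"claw":0.6}
    - {"rotation":[0,0,0],"xyz":[0,0,0],"claw":0.6}

```text
time: 3.25
eef_pos: [594.7, -236.4, 230.7]
ee_rot: [-0.001, 0.23, 0.973, 0.0]
wrist_force: [-0.1, 0.7, 0.3]
opening: 51.2
gripper_force: 0.0
```

```bash
cat > st.py <<'E'
from h import *
from scipy.spatial.transform import Rotation as R
def st():
    o=observe(); q=o["ee_rot"]; M=R.from_quat([q[1],q[2],q[3],q[0]]).as_matrix()
    print("t",round(o["time"],2),"tcp",np.round(o["eef_pos"],2),"yaw y",round(np.degrees(np.arctan2(M[1,1],M[0,1])),2),"z",np.round(M[:,2],4),"F",np.round(o["wrist_force"],2),"M",np.round(o["moment"],2),"op",round(o["opening"],1),"g",round(o["gripper_force"],1),"j",np.round(o["joints"],2))
    return o,M
if __name__=="__main__": st()
E
python3 st.py
```

```text
t 3.25 tcp [ 594.75 -236.37  230.73] yaw y 63.39 z [-1.e-03  8.e-04 -1.e+00] F [-0.06  0.73  0.29] M [ 0.   -0.02 -0.03] op 51.2 g 0.0 j [-0.46  0.1   1.67  0.    1.37 -1.57]
```

servo_tool:
  plan:
    - {"rotation":[0,0,0],"xyz":[0,0.0015,-0.03],"claw":0.6}
    - {"rotation":[0,0,0],"xyz":[0,0,-0.03],"claw":0.6}
    - {"rotation":[0,0,0],"xyz":[0,0,-0.03],"claw":0.6}
    - {"rotation":[0,0,0],"xyz":[0,0,-0.03],"claw":0.6}
    - {"rotation":[0,0,0],"xyz":[0,0,-0.025],"claw":0.6}
    - {"rotation":[0,0,0],"xyz":[0,0,-0.01],"claw":0.6}
    - {"rotation":[0,0,0],"xyz":[0,0,0],"claw":0.6}
    - {"rotation":[0,0,0],"xyz":[0,0,0],"claw":0.2}
    - {"rotation":[0,0,0],"xyz":[0,0,0],"claw":0.1}
    - {"rotation":[0,0,0],"xyz":[0,0,0],"claw":0.0}
    - {"rotation":[0,0,0],"xyz":[0,0,0],"claw":0.0}
    - {"rotation":[0,0,0],"xyz":[0,0,0],"claw":0.0}
    - {"rotation":[0,0,0],"xyz":[0,0,0],"claw":0.0}
  squeeze: 70

```text
time: 4.55
eef_pos: [596.3, -234.7, 78.6]
ee_rot: [0.002, 0.229, 0.973, -0.0]
wrist_force: [0.3, -0.5, 6.1]
opening: 19.2
gripper_force: 70.0
```

```bash
python3 st.py
```

```text
t 4.55 tcp [ 596.27 -234.68   78.6 ] yaw y 63.47 z [ 0.0036 -0.0013 -1.    ] F [ 0.29 -0.47  6.07] M [ 0.24 -0.17 -0.02] op 19.2 g 70.0 j [-0.46  0.24  1.79  0.    1.11 -1.57]
```

servo_tool:
  plan:
    - {"rotation":[0,0,0],"xyz":[0,0,0.01],"claw":0.0}
    - {"rotation":[0,0,0],"xyz":[0,0,0.02],"claw":0.0}
    - {"rotation":[0,0,0],"xyz":[0,0,0.03],"claw":0.0}
    - {"rotation":[0,0,0],"xyz":[0,0,0.03],"claw":0.0}
    - {"rotation":[0,0,0],"xyz":[0,0,0.03],"claw":0.0}
    - {"rotation":[0,0,0],"xyz":[0,0,0.03],"claw":0.0}
    - {"rotation":[0,0,0.0],"xyz":[-0.006,0.0235,0.01],"claw":0.0}
    - {"rotation":[0,0,0.1],"xyz":[-0.006,0.0235,0],"claw":0.0}
    - {"rotation":[0,0,0.1],"xyz":[-0.006,0.0235,0],"claw":0.0}
    - {"rotation":[0,0,0.1],"xyz":[-0.006,0.0235,0],"claw":0.0}
    - {"rotation":[0,0,0.1],"xyz":[-0.005,0.0235,0],"claw":0.0}
    - {"rotation":[0,0,0.1],"xyz":[-0.005,0.0235,0],"claw":0.0}
    - {"rotation":[0,0,0.1],"xyz":[-0.005,0.0235,0],"claw":0.0}
    - {"rotation":[0,0,0.1],"xyz":[-0.005,0.0235,0],"claw":0.0}
    - {"rotation":[0,0,0.103],"xyz":[-0.005,0.0235,0],"claw":0.0}
    - {"rotation":[0,0,0],"xyz":[-0.005,0.0235,0],"claw":0.0}
    - {"rotation":[0,0,0],"xyz":[0,0,0],"claw":0.0}
    - {"rotation":[0,0,0],"xyz":[0,0,0],"claw":0.0}
    - {"rotation":[0,0,0],"xyz":[0,0,0],"claw":0.0}

```text
time: 6.45
eef_pos: [540.7, 0.4, 236.1]
ee_rot: [-0.0, -0.169, 0.986, -0.0]
wrist_force: [-0.4, -0.3, -1.8]
opening: 19.2
gripper_force: 68.9
```

```bash
cat > v.py <<'E'
from st import *
import sys
o,M=st()
for n in("side","top"):
    p=eyes.get_image(n); C=cloud(p); hsv=cv2.cvtColor(p["pixels"],cv2.COLOR_BGR2HSV); h,s,v=[hsv[...,i].astype(int) for i in range(3)]
    cv2.imwrite(f"pics/{sys.argv[1]}_{n}.png",cv2.resize(p["pixels"][100:340,190:430] if n=="side" else p["pixels"][160:260,240:370],(700,600) ,interpolation=cv2.INTER_CUBIC))
    yw=np.radians(19.4); nn=np.array([np.cos(yw),np.sin(yw),0]); t=np.array([-nn[1],nn[0],0])
    L=(C-o["eef_pos"]); L=np.stack([L@nn,L@t,L[...,2]],-1)
    near=np.hypot(L[...,0],L[...,1])<90
    b=near&(h>100)&(h<122)&(s>150)&(L[...,2]>-110)&(L[...,2]<60); B=L[b]
    print(n,"blue",len(B),"nx",np.percentile(B[:,0],[0,2,10,50,90,98,100]).round(1),"ty",np.percentile(B[:,1],[0,2,50,98,100]).round(1),"z",np.percentile(B[:,2],[0,2,50,98,100]).round(1))
    D=C[(np.hypot(C[...,0]-478,C[...,1]+22)<110)&(s<50)&(C[...,2]>142)&(C[...,2]<156)]
    if len(D)>50:
        r=cv2.minAreaRect(D[:,:2].astype(np.float32)); w,V=np.linalg.eigh(np.cov(D[:,:2].T)); print("board",len(D),r,"pca",np.degrees(np.arctan2(V[1,1],V[0,1])),D.mean(0))
    np.savez(f"{sys.argv[1]}_{n}.npz",L=L,hsv=hsv,C=C)
E
python3 v.py a
```

```text
t 6.45 tcp [5.4071e+02 3.6000e-01 2.3615e+02] yaw y 109.46 z [-5.e-04 -4.e-04 -1.e+00] F [-0.44 -0.25 -1.85] M [-0.03 -0.02 -0.03] op 19.2 g 68.9 j [-0.1  -0.12  1.89 -0.    1.38 -2.01]
side blue 1592 nx [-24.5 -22.7 -22.  -20.6 -18.5  24.4  35.1] ty [-37.8 -36.4  -4.9  31.6  32.9] z [-78.4 -75.7 -18.7  33.8  35.8]
board 508 ((477.9784851074219, -25.57140350341797), (15.15593433380127, 149.7361602783203), 19.051559448242188) pca 108.69102360608859 [477.49059239 -30.45306447 148.77816344]
top blue 30 nx [11.2 12.5 15.5 24.8 31.8 33.2 33.2] ty [27.4 27.8 33.  36.2 36.4] z [-76.3 -76.1 -72.6 -69.5 -69.3]
board 196 ((473.9916687011719, -17.273757934570312), (12.80125617980957, 135.79132080078125), 18.861164093017578) pca 108.1387827486443 [476.62400317 -26.00498361 149.59301388]
```

```bash
cat > f.py <<'E'
from h import *
d=np.load("a_side.npz"); L,hsv,C=d["L"],d["hsv"],d["C"]; h,s,v=[hsv[...,i].astype(int) for i in range(3)]
b=(np.abs(L[...,0]+20.5)<4)&(np.abs(L[...,1])<45)&(L[...,2]>-85)&(L[...,2]<45)&(h>100)&(h<122)&(s>150)
B=L[b]
for _ in range(3):
    A=np.c_[B[:,1:],np.ones(len(B))]; k=np.linalg.lstsq(A,B[:,0],rcond=None)[0]; r=B[:,0]-A@k; B=B[np.abs(r)<2.5*r.std()]
print("plane nx=",k,"res",r.std(),len(B))
# edges: convex hull of back face in (ty,z)
print(cv2.minAreaRect(B[:,1:].astype(np.float32)))
# hole: non-blue inside
p=eyes.get_image("side"); 
inside=np.zeros((384,512),np.uint8); hull=cv2.convexHull(np.argwhere(b)[:,::-1].astype(np.int32)); cv2.fillConvexPoly(inside,hull,1); inside=cv2.erode(inside,np.ones((3,3)))
hole=((inside>0)&~((h>100)&(h<122)&(s>150))).astype(np.uint8)
n,l,stt,cen=cv2.connectedComponentsWithStats(hole)
E=np.array(p["extrinsics"])
for i in range(1,n):
    if stt[i,4]>4: print(stt[i],cen[i])
x0,y0,w,hh=cv2.boundingRect(hull); cv2.imwrite("pics/a1.png",cv2.resize(p["pixels"][y0-8:y0+hh+8,x0-8:x0+w+8],(600,600),interpolation=0)); print(x0-8,y0-8,w+16,hh+16)
# board top edge line fits
m=(np.hypot(C[...,0]-478,C[...,1]+22)<110)&(s<50)&(C[...,2]>144)&(C[...,2]<156); D=C[m]; print(len(D))
# board back face plane
Lb=C; bb=(np.hypot(C[...,0]-470,C[...,1]+25)<90)&(s<50)&(C[...,2]>60)&(C[...,2]<140)
n_=np.array([np.cos(np.radians(19.4)),np.sin(np.radians(19.4))]); dist=(C[...,:2]-[481.5,-21.3])@n_
bb&=np.abs(dist+12)<6; Q=C[bb]; t=(Q[:,:2]-[481.5,-21.3])@[-n_[1],n_[0]]; dd=dist[bb]
A=np.c_[t,Q[:,2]-100,np.ones(len(t))]; k=np.linalg.lstsq(A,dd,rcond=None)[0]; print("board back plane",k,len(t),"ty range",np.percentile(t,[0,1,99,100]))
E
python3 f.py
```

```text
plane nx= [-1.90136570e-03 -5.12990180e-03 -2.08391555e+01] res 0.945756622210414 1425
((-1.932037353515625, -21.319774627685547), (113.73493194580078, 70.58436584472656), 89.28369140625)
[277 177   6   4  18] [279.72222222 178.22222222]
[278 182   7   6  24] [281.375      185.16666667]
257 140 49 74
462
board back plane [ 1.22649921e-02  7.64061985e-03 -1.01286720e+01] 1869 ty range [-78.12697703 -76.98623168  68.93647381  71.537827  ]
```

View pics/a1.png

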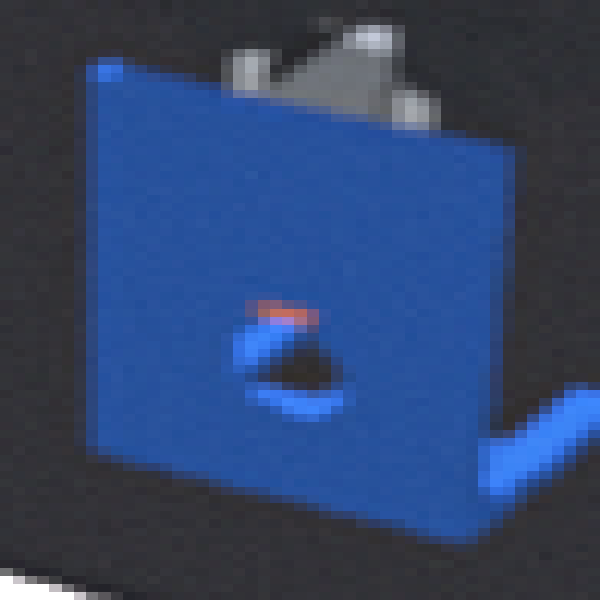

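The crop shows the hanger's back face held upright, with the keyhole near (290,370) and the orange pin just above it. The hanger is square to the tool, and the board's yaw is about 18.9°. I'm lowering it in front of the stud.

servo_tool:
  plan:
    - {"rotation":[0,0,-0.009],"xyz":[0.0007,-0.002,-0.02],"claw":0.0}
    - {"rotation":[0,0,0],"xyz":[0,0,-0.03],"claw":0.0}
    - {"rotation":[0,0,0],"xyz":[0,0,-0.03],"claw":0.0}
    - {"rotation":[0,0,0],"xyz":[0,0,-0.01],"claw":0.0}
    - {"rotation":[0,0,0],"xyz":[-0.009,-0.003,0],"claw":0.0}
    - {"rotation":[0,0,0],"xyz":[-0.008,-0.0028,0],"claw":0.0}
    - {"rotation":[0,0,0],"xyz":[0,0,0],"claw":0.0}
    - {"rotation":[0,0,0],"xyz":[0,0,0],"claw":0.0}
    - {"rotation":[0,0,0],"xyz":[0,0,0],"claw":0.0}

```text
time: 7.5
eef_pos: [525.3, -6.9, 147.7]
ee_rot: [0.001, -0.165, 0.986, -0.0]
wrist_force: [-0.2, 0.4, -1.6]
opening: 19.2
gripper_force: 68.9
```

```bash
cat >> st.py <<'E'
    yw=np.radians(18.9); n=np.array([np.cos(yw),np.sin(yw)]); t=np.array([-n[1],n[0]]); o=observe(); r=o["eef_pos"][:2]-[481.5,-21.3]; f=o["wrist_force"]
    print("n %.2f t %.2f z %.2f | Fn %.2f Ft %.2f Fz %.2f"%(r@n,r@t,o["eef_pos"][2],f[:2]@n,f[:2]@t,f[2]))
E
python3 st.py; python3 v.py b
```

```text
File "st.py", line 8
    yw=np.radians(18.9); n=np.array([np.cos(yw),np.sin(yw)]); t=np.array([-n[1],n[0]]); o=observe(); r=o["eef_pos"][:2]-[481.5,-21.3]; f=o["wrist_force"]
IndentationError: unexpected indent
Traceback (most recent call last):
  File "v.py", line 1, in <module>
    from st import *
  File "st.py", line 8
    yw=np.radians(18.9); n=np.array([np.cos(yw),np.sin(yw)]); t=np.array([-n[1],n[0]]); o=observe(); r=o["eef_pos"][:2]-[481.5,-21.3]; f=o["wrist_force"]
IndentationError: unexpected indent
```

```bash
sed -i 's/if __name__=="__main__": st()/if __name__=="__main__":\n    st()/' st.py; python3 st.py; python3 v.py b
```

```text
t 7.5 tcp [525.29  -6.92 147.73] yaw y 108.97 z [ 2.6e-03 -2.0e-04 -1.0e+00] F [-0.19  0.44 -1.57] M [-0.02 -0.01  0.01] op 19.2 g 68.9 j [-0.12 -0.09  2.01  0.    1.22 -2.02]
n 46.09 t -0.58 z 147.73 | Fn -0.03 Ft 0.48 Fz -1.57
t 7.5 tcp [525.29  -6.92 147.73] yaw y 108.97 z [ 2.6e-03 -2.0e-04 -1.0e+00] F [-0.19  0.44 -1.57] M [-0.02 -0.01  0.01] op 19.2 g 68.9 j [-0.12 -0.09  2.01  0.    1.22 -2.02]
side blue 707 nx [-24.2 -22.9 -22.1 -20.8 -19.3 -16.9  34.5] ty [-36.7 -35.8  -4.   32.3  33.9] z [-73.8 -21.    8.5  34.2  35.8]
board 517 ((478.3494567871094, -26.324363708496094), (15.771600723266602, 148.7676544189453), 18.87530517578125) pca 108.77432013044142 [477.04820026 -29.60691783 148.58923413]
top blue 29 nx [11.2 11.6 15.5 24.6 32.5 33.6 34.1] ty [27.6 27.9 33.1 36.6 36.7] z [-78.1 -77.7 -74.  -69.4 -68. ]
board 94 ((466.42578125, 5.5200653076171875), (13.123394012451172, 88.25407409667969), 19.218639373779297) pca 106.56881523395644 [466.48657341   2.3618308  149.50851941]
```

View pics/b_top.png

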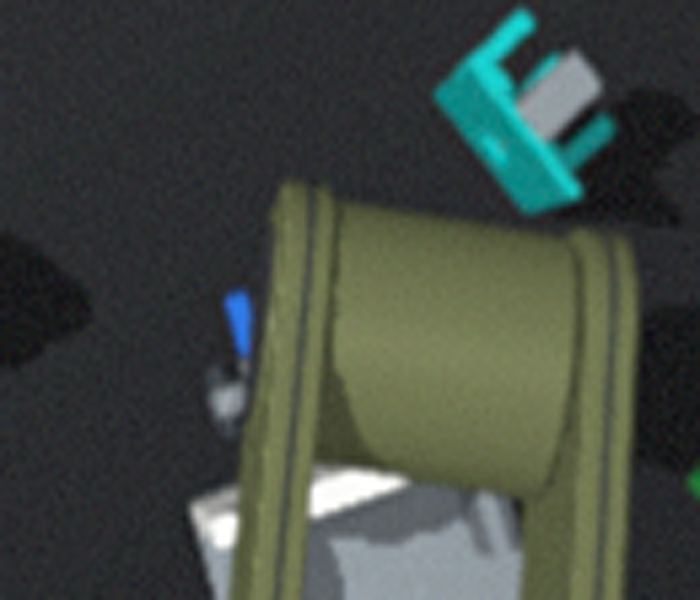

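The top view now has the gripper over the stud, so only the hanger's left shelf prong at (238,320) and part of the board's top edge show. From here I go by feel.

servo_tool:
  plan:
    - {"rotation":[0,0,0],"xyz":[-0.0029,-0.0014,-0.0015],"claw":0.0}
    - {"rotation":[0,0,0],"xyz":[-0.0028,-0.001,0],"claw":0.0}
    - {"rotation":[0,0,0],"xyz":[-0.0028,-0.001,0],"claw":0.0}
    - {"rotation":[0,0,0],"xyz":[-0.0019,-0.0006,0],"claw":0.0}
    - {"rotation":[0,0,0],"xyz":[0,0,0],"claw":0.0}
    - {"rotation":[0,0,0],"xyz":[0,0,0],"claw":0.0}

```text
time: 8.2
eef_pos: [514.1, -10.9, 144.9]
ee_rot: [0.0, -0.165, 0.986, -0.0]
wrist_force: [0.3, -0.2, -2.2]
opening: 19.0
gripper_force: 68.9
```

```bash
python3 st.py
```

```text
t 8.2 tcp [514.12 -10.85 144.88] yaw y 108.97 z [ 2.e-04 -0.e+00 -1.e+00] F [ 0.28 -0.18 -2.23] M [ 0.02  0.03 -0.01] op 19.0 g 68.9 j [-0.13 -0.11  2.03  0.    1.22 -2.03]
n 34.25 t -0.68 z 144.88 | Fn 0.20 Ft -0.26 Fz -2.23
```

servo_tool:
  plan:
    - {"rotation":[0,0,0],"xyz":[-0.0009,-0.0003,0.0012],"claw":0.0}
    - {"rotation":[0,0,0],"xyz":[-0.0009,-0.0003,0],"claw":0.0}
    - {"rotation":[0,0,0],"xyz":[-0.0009,-0.0003,0],"claw":0.0}
    - {"rotation":[0,0,0],"xyz":[-0.0009,-0.0003,0],"claw":0.0}
    - {"rotation":[0,0,0],"xyz":[0,0,0],"claw":0.0}
    - {"rotation":[0,0,0],"xyz":[0,0,0],"claw":0.0}

```text
time: 8.8
eef_pos: [510.5, -12.0, 146.0]
ee_rot: [0.0, -0.165, 0.986, 0.0]
wrist_force: [0.1, 0.3, -1.0]
opening: 19.2
gripper_force: 68.9
```

```bash
python3 st.py
```

```text
t 8.8 tcp [510.49 -12.01 146.01] yaw y 108.97 z [ 0.  0. -1.] F [ 0.12  0.29 -1.02] M [ 0.03 -0.03  0.02] op 19.2 g 68.9 j [-0.13 -0.12  2.04  0.    1.22 -2.03]
n 30.44 t -0.60 z 146.01 | Fn 0.21 Ft 0.24 Fz -1.02
```

servo_tool:
  plan:
    - {"rotation":[0,0,0],"xyz":[-0.0009,-0.0003,0],"claw":0.0}
    - {"rotation":[0,0,0],"xyz":[-0.0009,-0.0003,0],"claw":0.0}
    - {"rotation":[0,0,0],"xyz":[-0.0009,-0.0003,0],"claw":0.0}
    - {"rotation":[0,0,0],"xyz":[-0.0009,-0.0003,0],"claw":0.0}
    - {"rotation":[0,0,0],"xyz":[0,0,0],"claw":0.0}
    - {"rotation":[0,0,0],"xyz":[0,0,0],"claw":0.0}

```text
time: 9.4
eef_pos: [506.9, -13.2, 146.1]
ee_rot: [0.0, -0.165, 0.986, -0.0]
wrist_force: [0.6, -0.0, -1.4]
opening: 18.9
gripper_force: 68.9
```

```bash
python3 st.py
```

```text
t 9.4 tcp [506.91 -13.23 146.05] yaw y 108.97 z [ 1.e-04  0.e+00 -1.e+00] F [ 0.62 -0.05 -1.44] M [0.01 0.02 0.04] op 18.9 g 68.9 j [-0.13 -0.13  2.05  0.    1.22 -2.03]
n 26.65 t -0.60 z 146.05 | Fn 0.57 Ft -0.24 Fz -1.44
```

servo_tool:
  plan:
    - {"rotation":[0,0,0],"xyz":[-0.0009,-0.0003,0],"claw":0.0}
    - {"rotation":[0,0,0],"xyz":[-0.0009,-0.0003,0],"claw":0.0}
    - {"rotation":[0,0,0],"xyz":[-0.0009,-0.0003,0],"claw":0.0}
    - {"rotation":[0,0,0],"xyz":[0,0,0],"claw":0.0}
    - {"rotation":[0,0,0],"xyz":[0,0,0],"claw":0.0}

```text
time: 9.9
eef_pos: [504.2, -14.1, 146.0]
ee_rot: [0.0, -0.165, 0.986, -0.0]
wrist_force: [-0.1, -0.1, -2.3]
opening: 19.2
gripper_force: 68.9
```

```bash
python3 st.py
```

```text
t 9.9 tcp [504.22 -14.13 146.05] yaw y 108.97 z [ 1.e-04 -0.e+00 -1.e+00] F [-0.13 -0.09 -2.28] M [-0.   -0.04  0.01] op 19.2 g 68.9 j [-0.13 -0.13  2.05  0.    1.22 -2.04]
n 23.82 t -0.58 z 146.05 | Fn -0.16 Ft -0.04 Fz -2.28
```

servo_tool:
  plan:
    - {"rotation":[0,0,0],"xyz":[-0.0009,-0.0003,0],"claw":0.0}
    - {"rotation":[0,0,0],"xyz":[-0.0009,-0.0003,0],"claw":0.0}
    - {"rotation":[0,0,0],"xyz":[-0.0009,-0.0003,0],"claw":0.0}
    - {"rotation":[0,0,0],"xyz":[0,0,0],"claw":0.0}
    - {"rotation":[0,0,0],"xyz":[0,0,0],"claw":0.0}

```text
time: 10.4
eef_pos: [503.4, -14.5, 146.5]
ee_rot: [0.003, -0.165, 0.986, 0.0]
wrist_force: [7.6, 3.2, -5.3]
opening: 18.9
gripper_force: 68.5
```

```bash
python3 st.py
```

```text
t 10.4 tcp [503.43 -14.47 146.48] yaw y 108.94 z [ 0.0057  0.0014 -1.    ] F [ 7.62  3.17 -5.35] M [ 0.45 -1.43 -0.14] op 18.9 g 68.5 j [-0.14 -0.14  2.06  0.    1.22 -2.04]
n 22.96 t -0.64 z 146.48 | Fn 8.23 Ft 0.53 Fz -5.35
```

servo_tool:
  plan:
    - {"rotation":[0,0,0],"xyz":[0.0009,0.0003,0],"claw":0.0}
    - {"rotation":[0,0,0],"xyz":[0,0,-0.0015],"claw":0.0}
    - {"rotation":[0,0,0],"xyz":[0,0,-0.0015],"claw":0.0}
    - {"rotation":[0,0,0],"xyz":[0,0,-0.001],"claw":0.0}
    - {"rotation":[0,0,0],"xyz":[0,0,0],"claw":0.0}
    - {"rotation":[0,0,0],"xyz":[0,0,0],"claw":0.0}

```text
time: 11.0
eef_pos: [503.6, -14.6, 142.9]
ee_rot: [0.002, -0.165, 0.986, -0.0]
wrist_force: [5.5, 2.2, -0.0]
opening: 19.3
gripper_force: 69.4
```

```bash
python3 st.py
```

```text
t 11.0 tcp [503.59 -14.64 142.86] yaw y 108.96 z [ 3.3e-03  3.0e-04 -1.0e+00] F [ 5.47  2.19 -0.03] M [ 0.38 -0.9  -0.15] op 19.3 g 69.4 j [-0.14 -0.13  2.06  0.    1.21 -2.04]
n 23.05 t -0.85 z 142.86 | Fn 5.88 Ft 0.30 Fz -0.03
```

servo_tool:
  plan:
    - {"rotation":[0,0,0],"xyz":[0.0005,0.0002,-0.0012],"claw":0.0}
    - {"rotation":[0,0,0],"xyz":[0,0,-0.001],"claw":0.0}
    - {"rotation":[0,0,0],"xyz":[0,0,-0.001],"claw":0.0}
    - {"rotation":[0,0,0],"xyz":[0,0,-0.001],"claw":0.0}
    - {"rotation":[0,0,0],"xyz":[0,0,0],"claw":0.0}
    - {"rotation":[0,0,0],"xyz":[0,0,0],"claw":0.0}

```text
time: 11.6
eef_pos: [503.6, -14.5, 138.1]
ee_rot: [0.001, -0.165, 0.986, -0.0]
wrist_force: [4.7, 2.2, 0.5]
opening: 19.2
gripper_force: 69.4
```

```bash
python3 st.py
```

```text
t 11.6 tcp [503.58 -14.45 138.14] yaw y 108.96 z [ 1.8e-03  2.0e-04 -1.0e+00] F [4.7  2.15 0.53] M [ 0.33 -0.82 -0.11] op 19.2 g 69.4 j [-0.14 -0.13  2.06  0.    1.2  -2.04]
n 23.11 t -0.67 z 138.14 | Fn 5.15 Ft 0.51 Fz 0.53
```

servo_tool:
  plan:
    - {"rotation":[0,0,0],"xyz":[0,0,-0.001],"claw":0.0}
    - {"rotation":[0,0,0],"xyz":[0,0,-0.001],"claw":0.0}
    - {"rotation":[0,0,0],"xyz":[0,0,-0.001],"claw":0.0}
    - {"rotation":[0,0,0],"xyz":[0,0,0],"claw":0.0}
    - {"rotation":[0,0,0],"xyz":[0,0,0],"claw":0.0}

```text
time: 12.1
eef_pos: [503.6, -14.5, 135.4]
ee_rot: [0.001, -0.165, 0.986, -0.0]
wrist_force: [5.3, 2.5, 2.0]
opening: 19.4
gripper_force: 69.5
```

```bash
python3 st.py
```

```text
t 12.1 tcp [503.6  -14.52 135.35] yaw y 108.96 z [ 1.8e-03  1.0e-04 -1.0e+00] F [5.3  2.48 2.02] M [ 0.3  -0.74 -0.15] op 19.4 g 69.5 j [-0.14 -0.12  2.06  0.    1.2  -2.04]
n 23.11 t -0.75 z 135.35 | Fn 5.81 Ft 0.63 Fz 2.02
```

servo_tool:
  plan:
    - {"rotation":[0,0,0],"xyz":[0,0,-0.001],"claw":0.0}
    - {"rotation":[0,0,0],"xyz":[0,0,-0.001],"claw":0.0}
    - {"rotation":[0,0,0],"xyz":[0,0,-0.001],"claw":0.0}
    - {"rotation":[0,0,0],"xyz":[0,0,0],"claw":0.0}
    - {"rotation":[0,0,0],"xyz":[0,0,0],"claw":0.0}

```text
time: 12.6
eef_pos: [503.7, -14.7, 132.6]
ee_rot: [0.001, -0.165, 0.986, -0.0]
wrist_force: [5.3, 1.2, 5.5]
opening: 19.0
gripper_force: 69.9
```

```bash
python3 st.py
```

```text
t 12.6 tcp [503.69 -14.72 132.57] yaw y 108.97 z [ 2.e-03 -4.e-04 -1.e+00] F [5.27 1.15 5.47] M [ 0.18 -0.63 -0.21] op 19.0 g 69.9 j [-0.14 -0.12  2.07 -0.    1.19 -2.04]
n 23.12 t -0.96 z 132.57 | Fn 5.36 Ft -0.62 Fz 5.47
```

servo_tool:
  plan:
    - {"rotation":[0,0,0],"xyz":[0,0,-0.001],"claw":0.0}
    - {"rotation":[0,0,0],"xyz":[0,0,-0.001],"claw":0.0}
    - {"rotation":[0,0,0],"xyz":[0,0,0],"claw":0.0}
    - {"rotation":[0,0,0],"xyz":[0,0,0],"claw":0.0}

```text
time: 13.0
eef_pos: [503.7, -14.8, 130.7]
ee_rot: [0.001, -0.165, 0.986, -0.0]
wrist_force: [5.2, 1.8, 5.1]
opening: 18.8
gripper_force: 70.0
```

```bash
python3 st.py
```

```text
t 13.0 tcp [503.72 -14.75 130.74] yaw y 108.96 z [ 1.9e-03 -5.0e-04 -1.0e+00] F [5.18 1.77 5.1 ] M [ 0.15 -0.47 -0.17] op 18.8 g 70.0 j [-0.14 -0.12  2.07 -0.    1.19 -2.04]
n 23.14 t -1.00 z 130.74 | Fn 5.47 Ft -0.00 Fz 5.10
```

servo_tool:
  plan:
    - {"rotation":[0,0,0],"xyz":[0,0,-0.001],"claw":0.0}
    - {"rotation":[0,0,0],"xyz":[0,0,-0.001],"claw":0.0}
    - {"rotation":[0,0,0],"xyz":[0,0,0],"claw":0.0}
    - {"rotation":[0,0,0],"xyz":[0,0,0],"claw":0.0}

```text
time: 13.4
eef_pos: [503.7, -14.8, 129.6]
ee_rot: [0.001, -0.165, 0.986, -0.0]
wrist_force: [1.9, 1.1, 9.4]
opening: 19.2
gripper_force: 70.7
```

```bash
python3 st.py
```

```text
t 13.4 tcp [503.75 -14.81 129.62] yaw y 108.97 z [ 1.7e-03 -7.0e-04 -1.0e+00] F [1.9  1.1  9.43] M [ 0.16 -0.09 -0.2 ] op 19.2 g 70.7 j [-0.14 -0.12  2.07 -0.    1.19 -2.04]
n 23.15 t -1.06 z 129.62 | Fn 2.16 Ft 0.43 Fz 9.43
```

servo_tool:
  plan:
    - {"rotation":[0,0,0],"xyz":[0,0,-0.001],"claw":0.0}
    - {"rotation":[0,0,0],"xyz":[0,0,0],"claw":0.0}
    - {"rotation":[0,0,0],"xyz":[0,0,0],"claw":0.0}

```text
time: 13.7
eef_pos: [503.8, -14.8, 129.3]
ee_rot: [0.001, -0.165, 0.986, -0.001]
wrist_force: [0.2, 1.4, 12.8]
opening: 18.7
gripper_force: 71.2
```

```bash
python3 st.py
```

```text
t 13.7 tcp [503.8  -14.83 129.3 ] yaw y 108.98 z [ 1.6e-03 -8.0e-04 -1.0e+00] F [ 0.18  1.43 12.79] M [ 0.18  0.28 -0.22] op 18.7 g 71.2 j [-0.14 -0.12  2.07 -0.    1.19 -2.04]
n 23.19 t -1.10 z 129.30 | Fn 0.63 Ft 1.30 Fz 12.79
```

servo_tool:
  plan:
    - {"rotation":[0,0,0],"xyz":[0,0,-0.0005],"claw":0.0}
    - {"rotation":[0,0,0],"xyz":[0,0,0],"claw":0.0}
    - {"rotation":[0,0,0],"xyz":[0,0,0],"claw":0.0}

```text
time: 14.0
eef_pos: [503.8, -14.9, 128.4]
ee_rot: [0.001, -0.165, 0.986, -0.001]
wrist_force: [2.7, 0.7, 10.9]
opening: 18.7
gripper_force: 70.6
```

```bash
python3 st.py
```

```text
t 14.0 tcp [503.81 -14.88 128.42] yaw y 108.98 z [ 1.8e-03 -9.0e-04 -1.0e+00] F [ 2.69  0.7  10.93] M [ 0.03  0.05 -0.16] op 18.7 g 70.6 j [-0.14 -0.12  2.07 -0.    1.19 -2.04]
n 23.19 t -1.15 z 128.42 | Fn 2.77 Ft -0.21 Fz 10.93
```

servo_tool:
  plan:
    - {"rotation":[0,0,0],"xyz":[0,0,-0.0005],"claw":0.0}
    - {"rotation":[0,0,0],"xyz":[0,0,0],"claw":0.0}
    - {"rotation":[0,0,0],"xyz":[0,0,0],"claw":0.0}

```text
time: 14.3
eef_pos: [503.8, -14.9, 128.3]
ee_rot: [0.001, -0.165, 0.986, -0.001]
wrist_force: [0.8, 0.8, 13.3]
opening: 19.0
gripper_force: 71.0
```

```bash
python3 st.py
```

```text
t 14.3 tcp [503.79 -14.88 128.28] yaw y 108.98 z [ 1.5e-03 -9.0e-04 -1.0e+00] F [ 0.82  0.77 13.26] M [ 0.11  0.25 -0.15] op 19.0 g 71.0 j [-0.14 -0.12  2.07 -0.    1.19 -2.04]
n 23.17 t -1.15 z 128.28 | Fn 1.03 Ft 0.46 Fz 13.26
```

servo_tool:
  plan:
    - {"rotation":[0,0,0],"xyz":[0,0,-0.0004],"claw":0.0}
    - {"rotation":[0,0,0],"xyz":[0,0,0],"claw":0.0}
    - {"rotation":[0,0,0],"xyz":[0,0,0],"claw":0.0}

```text
time: 14.6
eef_pos: [503.8, -14.9, 128.3]
ee_rot: [0.001, -0.165, 0.986, -0.001]
wrist_force: [-0.3, 1.7, 14.4]
opening: 19.1
gripper_force: 71.3
```

```bash
python3 st.py
```

```text
t 14.6 tcp [503.83 -14.9  128.28] yaw y 108.99 z [ 0.0015 -0.001  -1.    ] F [-0.26  1.72 14.44] M [ 0.08  0.39 -0.23] op 19.1 g 71.3 j [-0.14 -0.11  2.07 -0.    1.19 -2.04]
n 23.20 t -1.18 z 128.28 | Fn 0.31 Ft 1.71 Fz 14.44
```

servo_tool:
  plan:
    - {"rotation":[0,0,0],"xyz":[-0.0002,0.0005,0],"claw":0.0}
    - {"rotation":[0,0,0],"xyz":[0.0003,-0.001,0],"claw":0.0}
    - {"rotation":[0,0,0],"xyz":[-0.0003,0.001,0],"claw":0.0}
    - {"rotation":[0,0,0],"xyz":[0.0003,-0.001,0],"claw":0.0}
    - {"rotation":[0,0,0],"xyz":[-0.0001,0.0005,0],"claw":0.0}
    - {"rotation":[0,0,0],"xyz":[0,0,0],"claw":0.0}

```text
time: 15.2
eef_pos: [503.9, -14.9, 128.2]
ee_rot: [0.001, -0.165, 0.986, -0.001]
wrist_force: [0.0, 0.2, 15.1]
opening: 19.0
gripper_force: 71.3
```

```bash
python3 st.py
```

```text
t 15.2 tcp [503.85 -14.94 128.25] yaw y 108.99 z [ 0.0016 -0.0011 -1.    ] F [ 0.03  0.19 15.08] M [ 0.12  0.41 -0.2 ] op 19.0 g 71.3 j [-0.14 -0.11  2.07 -0.    1.19 -2.04]
n 23.21 t -1.22 z 128.25 | Fn 0.09 Ft 0.17 Fz 15.08
```

Force now climbs steeply with no further travel, even when wiggled sideways, so the slot end is home. I'm easing off the load before releasing.

servo_tool:
  plan:
    - {"rotation":[0,0,0],"xyz":[0,0,0.001],"claw":0.0}
    - {"rotation":[0,0,0],"xyz":[0,0,0.001],"claw":0.0}
    - {"rotation":[0,0,0],"xyz":[0,0,0],"claw":0.0}
    - {"rotation":[0,0,0],"xyz":[0,0,0],"claw":0.0}
  squeeze: 30

```text
time: 15.6
eef_pos: [503.8, -14.9, 128.4]
ee_rot: [0.001, -0.165, 0.986, -0.001]
wrist_force: [5.3, 0.1, 5.5]
opening: 19.2
gripper_force: 69.8
```

```bash
python3 st.py
```

```text
t 15.6 tcp [503.78 -14.88 128.42] yaw y 108.97 z [ 2.1e-03 -9.0e-04 -1.0e+00] F [5.25 0.06 5.51] M [-0.01 -0.5  -0.22] op 19.2 g 69.8 j [-0.14 -0.12  2.07 -0.    1.19 -2.04]
n 23.16 t -1.15 z 128.42 | Fn 4.99 Ft -1.64 Fz 5.51
```

servo_tool:
  plan:
    - {"rotation":[0,0,0],"xyz":[0,0,0],"claw":0.3}
    - {"rotation":[0,0,0],"xyz":[0,0,0],"claw":0.5}
    - {"rotation":[0,0,0],"xyz":[0,0,0],"claw":0.5}
    - {"rotation":[0,0,0],"xyz":[0,0,0],"claw":0.5}
    - {"rotation":[0,0,0],"xyz":[0,0,0],"claw":0.5}
    - {"rotation":[0,0,0],"xyz":[0,0,0.01],"claw":0.5}
    - {"rotation":[0,0,0],"xyz":[0,0,0.02],"claw":0.5}
    - {"rotation":[0,0,0],"xyz":[0,0,0.03],"claw":0.5}
    - {"rotation":[0,0,0],"xyz":[0,0,0.03],"claw":0.5}
    - {"rotation":[0,0,0],"xyz":[-0.01,-0.03,0.02],"claw":0.5}
    - {"rotation":[0,0,0],"xyz":[-0.01,-0.04,0],"claw":0.5}
    - {"rotation":[0,0,0],"xyz":[-0.02,-0.045,0],"claw":0.5}
    - {"rotation":[0,0,0],"xyz":[-0.02,-0.045,0],"claw":0.5}
    - {"rotation":[0,0,0],"xyz":[-0.02,-0.045,0],"claw":0.5}
    - {"rotation":[0,0,0],"xyz":[-0.02,-0.045,0],"claw":0.5}
    - {"rotation":[0,0,0],"xyz":[0,0,0],"claw":0.5}

```text
time: 17.2
eef_pos: [400.7, -268.9, 238.5]
ee_rot: [-0.0, -0.161, 0.987, -0.001]
wrist_force: [-0.5, 0.4, 0.2]
opening: 42.9
gripper_force: 0.0
```

```bash
cat > w.py <<'E'
from st import *
st(); p=eyes.get_image("top"); C=cloud(p); hsv=cv2.cvtColor(p["pixels"],cv2.COLOR_BGR2HSV); h,s,v=[hsv[...,i].astype(int) for i in range(3)]
cv2.imwrite("pics/w.png",cv2.resize(p["pixels"][190:260,260:350],(771,600),interpolation=cv2.INTER_CUBIC))
yw=np.radians(18.9); n=np.array([np.cos(yw),np.sin(yw)]); t=np.array([-n[1],n[0]]); r=C[...,:2]-[481.5,-21.3]; N,T=r@n,r@t
near=(np.abs(T)<70)&(N>-15)&(N<70)
def rep(k,m):
    B=np.c_[N[m],T[m],C[...,2][m]]
    if len(B)>3: print(k,len(B),"n",np.percentile(B[:,0],[2,50,98]).round(1),"t",np.percentile(B[:,1],[2,50,98]).round(1),"z",np.percentile(B[:,2],[2,50,98]).round(1), cv2.minAreaRect(B[:,:2].astype(np.float32)))
bl=near&(h>100)&(h<122)&(s>150); rep("shelf",bl&(C[...,2]<80)); rep("plate top",bl&(C[...,2]>135))
rep("block",near&(s<60)&(C[...,2]>100)&(N>8)&(N<45)); rep("board",near&(s<50)&(N<4)&(C[...,2]>140)); o=near&(h<20)&(s>120)&(C[...,2]>60); rep("orange",o)
E
python3 w.py
```

```text
t 17.2 tcp [ 400.74 -268.9   238.51] yaw y 108.55 z [ 0.     -0.0022 -1.    ] F [-0.47  0.38  0.19] M [ 0.03 -0.04  0.  ] op 42.9 g 0.0 j [-0.7  -0.26  2.   -0.    1.4  -2.6 ]
shelf 359 n [ 6.5 30.8 56.6] t [-42.9   7.5  34.7] z [-2.7 55.4 60.7] ((31.31842041015625, -4.554157257080078), (52.934303283691406, 79.69878387451172), 0.672030508518219)
plate top 60 n [1.6 4.  5. ] t [-31.4  -0.2  33.2] z [136.8 161.4 166.2] ((3.2598280906677246, 0.8405342102050781), (3.503260374069214, 65.95175170898438), 0.15566249191761017)
block 127 n [ 8.7 24.4 40. ] t [-7.8  2.  10.8] z [151.3 162.  166. ] ((24.380245208740234, 0.9444904327392578), (19.90532112121582, 32.595584869384766), 89.59651947021484)
board 305 n [-11.9  -6.2   0. ] t [-68.2   0.   66.7] z [143.7 149.7 154. ] ((-5.364897727966309, -0.1342620849609375), (13.890778541564941, 139.42227172851562), 0.027079928666353226)
```

View pics/w.png

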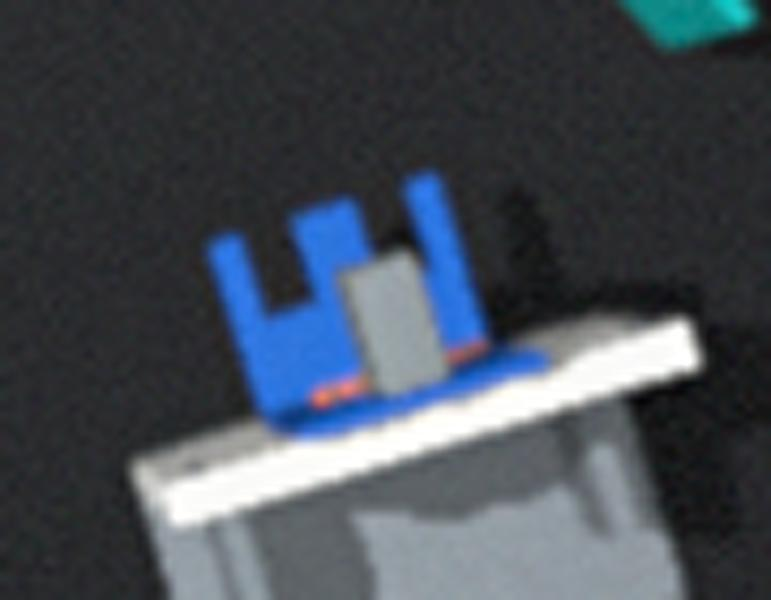

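The picture shows the hanger flat and straight on the board, block at (395,320), with the orange flag visible at (335,390) and (468,352). To check the pin, I compare the flag's height below the block top with the flags on the look-alikes, whose pins hang at rest.

```bash
cat > x.py <<'E'
from h import *
A={}
for k in range(5):
    p=eyes.get_image("top"); C=cloud(p); hsv=cv2.cvtColor(p["pixels"],cv2.COLOR_BGR2HSV); h,s,v=[hsv[...,i].astype(int) for i in range(3)]
    for n,c in dict(blue=(505,-12),turq=(622,-104),green=(469,-229)).items():
        near=np.hypot(C[...,0]-c[0],C[...,1]-c[1])<50
        o=near&((h<14)|(h>172))&(s>100)&(v>100)&(C[...,2]>40); b=near&(s<60)&(C[...,2]>95)&(v>70)
        if n=="blue": b&=(C[...,2]>156)
        A.setdefault(n,[]).append((C[...,2][o],C[...,2][b]))
for n,L in A.items():
    o=np.concatenate([x[0] for x in L]); b=np.concatenate([x[1] for x in L]); print(n,len(o),len(b),np.percentile(o,[10,50,75,90]).round(1) if len(o) else 0,"block",np.median(b).round(1))
E
python3 x.py
```

```text
blue 18 651 [123.3 125.2 127.4 129.4] block 162.0
turq 0 565 0 block 111.8
green 0 998 0 block 112.9
```

The flag's top sits about 75 mm above the underside, which suggests the pin is up, but that isn't conclusive: the stick-slip near the end leaves some doubt. There is plenty of time, so I'll regrip and do a gentle confirming push.

servo_tool:
  plan:
    - {"rotation":[0,0,0],"xyz":[0.02,0.045,0],"claw":0.5}
    - {"rotation":[0,0,0],"xyz":[0.02,0.045,0],"claw":0.5}
    - {"rotation":[0,0,0],"xyz":[0.02,0.045,0],"claw":0.5}
    - {"rotation":[0,0,0],"xyz":[0.02,0.045,0],"claw":0.5}
    - {"rotation":[0,0,0],"xyz":[0.01,0.04,0],"claw":0.5}
    - {"rotation":[0,0,0],"xyz":[0.01,0.03,0],"claw":0.5}
    - {"rotation":[0,0,0],"xyz":[0,0,0],"claw":0.5}
    - {"rotation":[0,0,0],"xyz":[0,0,0],"claw":0.5}
    - {"rotation":[0,0,0],"xyz":[0,0,0],"claw":0.5}

```text
time: 18.4
eef_pos: [502.7, -14.5, 237.4]
ee_rot: [-0.0, -0.165, 0.986, -0.0]
wrist_force: [-0.2, -0.4, -0.3]
opening: 42.6
gripper_force: 0.0
```

```bash
python3 st.py
```

```text
t 18.4 tcp [502.7  -14.51 237.38] yaw y 109.01 z [-2.e-04 -4.e-04 -1.e+00] F [-0.23 -0.35 -0.29] M [-0.02 -0.02  0.  ] op 42.6 g 0.0 j [-0.14 -0.21  1.96 -0.    1.39 -2.04]
n 22.26 t -0.44 z 237.38 | Fn -0.33 Ft -0.26 Fz -0.29
```

servo_tool:
  plan:
    - {"rotation":[0,0,0],"xyz":[0.0011,-0.0004,-0.03],"claw":0.5}
    - {"rotation":[0,0,0],"xyz":[0,0,-0.03],"claw":0.5}
    - {"rotation":[0,0,0],"xyz":[0,0,-0.03],"claw":0.5}
    - {"rotation":[0,0,0],"xyz":[0,0,-0.012],"claw":0.5}
    - {"rotation":[0,0,0],"xyz":[0,0,-0.006],"claw":0.5}
    - {"rotation":[0,0,0],"xyz":[0,0,0],"claw":0.5}
    - {"rotation":[0,0,0],"xyz":[0,0,0],"claw":0.3}
    - {"rotation":[0,0,0],"xyz":[0,0,0],"claw":0.1}
    - {"rotation":[0,0,0],"xyz":[0,0,0],"claw":0.0}
    - {"rotation":[0,0,0],"xyz":[0,0,0],"claw":0.0}
    - {"rotation":[0,0,0],"xyz":[0,0,0],"claw":0.0}
    - {"rotation":[0,0,0],"xyz":[0,0,0],"claw":0.0}
  squeeze: 60

```text
time: 19.6
eef_pos: [505.2, -15.2, 131.4]
ee_rot: [0.001, -0.165, 0.986, -0.001]
wrist_force: [-0.7, -0.8, 6.2]
opening: 19.4
gripper_force: 59.2
```

```bash
python3 st.py
```

```text
t 19.6 tcp [505.21 -15.16 131.41] yaw y 108.99 z [ 3.e-03 -8.e-04 -1.e+00] F [-0.72 -0.76  6.16] M [-0.03  0.19 -0.02] op 19.4 g 59.2 j [-0.14 -0.12  2.06 -0.    1.19 -2.04]
n 24.42 t -1.87 z 131.41 | Fn -0.93 Ft -0.48 Fz 6.16
```

servo_tool:
  plan:
    - {"rotation":[0,0,0],"xyz":[0,0,-0.001],"claw":0.0}
    - {"rotation":[0,0,0],"xyz":[0,0,-0.0005],"claw":0.0}
    - {"rotation":[0,0,0],"xyz":[0,0,0],"claw":0.0}
    - {"rotation":[0,0,0],"xyz":[0,0,0],"claw":0.0}

```text
time: 20.0
eef_pos: [505.4, -15.1, 131.2]
ee_rot: [0.001, -0.165, 0.986, -0.001]
wrist_force: [-3.6, -0.3, 12.0]
opening: 19.1
gripper_force: 60.4
```

```bash
python3 st.py
```

```text
t 20.0 tcp [505.43 -15.15 131.24] yaw y 108.99 z [ 3.2e-03 -8.0e-04 -1.0e+00] F [-3.64 -0.34 12.02] M [-0.02  0.82 -0.05] op 19.1 g 60.4 j [-0.14 -0.12  2.06 -0.    1.19 -2.04]
n 24.63 t -1.93 z 131.24 | Fn -3.55 Ft 0.85 Fz 12.02
```

servo_tool:
  plan:
    - {"rotation":[0,0,0],"xyz":[-0.0003,0.001,0],"claw":0.0}
    - {"rotation":[0,0,0],"xyz":[0.0005,-0.0015,0],"claw":0.0}
    - {"rotation":[0,0,0],"xyz":[-0.0005,0.0015,0],"claw":0.0}
    - {"rotation":[0,0,0],"xyz":[0.0005,-0.0015,0],"claw":0.0}
    - {"rotation":[0,0,0],"xyz":[-0.0002,0.0005,0],"claw":0.0}
    - {"rotation":[0,0,0],"xyz":[0,0,0],"claw":0.0}

```text
time: 20.6
eef_pos: [505.5, -15.2, 131.2]
ee_rot: [0.002, -0.165, 0.986, -0.001]
wrist_force: [-3.7, -0.5, 13.0]
opening: 18.9
gripper_force: 60.2
```

```bash
python3 st.py
```

```text
t 20.6 tcp [505.45 -15.15 131.24] yaw y 109.0 z [ 3.3e-03 -9.0e-04 -1.0e+00] F [-3.68 -0.47 13.01] M [-0.05  0.85  0.01] op 18.9 g 60.2 j [-0.14 -0.12  2.06 -0.    1.19 -2.04]
n 24.65 t -1.94 z 131.24 | Fn -3.64 Ft 0.75 Fz 13.01
```

servo_tool:
  plan:
    - {"rotation":[0,0,0],"xyz":[-0.0009,-0.0003,-0.0004],"claw":0.0}
    - {"rotation":[0,0,0],"xyz":[-0.0003,0.0008,-0.0004],"claw":0.0}
    - {"rotation":[0,0,0],"xyz":[0.0005,-0.0016,0],"claw":0.0}
    - {"rotation":[0,0,0],"xyz":[-0.0005,0.0016,0],"claw":0.0}
    - {"rotation":[0,0,0],"xyz":[0.0003,-0.0008,0],"claw":0.0}
    - {"rotation":[0,0,0],"xyz":[0,0,0],"claw":0.0}

```text
time: 21.2
eef_pos: [505.4, -15.2, 131.2]
ee_rot: [0.003, -0.165, 0.986, -0.001]
wrist_force: [-2.2, 0.8, 12.4]
opening: 19.4
gripper_force: 60.6
```

```bash
python3 st.py
```

```text
t 21.2 tcp [505.36 -15.23 131.24] yaw y 108.99 z [ 5.3e-03 -3.0e-04 -1.0e+00] F [-2.22  0.79 12.38] M [0.17 0.69 0.06] op 19.4 g 60.6 j [-0.14 -0.12  2.07  0.    1.19 -2.04]
n 24.54 t -1.98 z 131.24 | Fn -1.85 Ft 1.47 Fz 12.38
```

servo_tool:
  plan:
    - {"rotation":[0,0,0],"xyz":[-0.0005,-0.0001,-0.0005],"claw":0.0}
    - {"rotation":[0,0,0],"xyz":[0,0,-0.0003],"claw":0.0}
    - {"rotation":[0,0,0],"xyz":[0,0,0],"claw":0.0}
    - {"rotation":[0,0,0],"xyz":[0,0,0],"claw":0.0}

```text
time: 21.6
eef_pos: [505.3, -15.3, 131.2]
ee_rot: [0.003, -0.165, 0.986, -0.001]
wrist_force: [-3.2, 2.4, 15.6]
opening: 19.2
gripper_force: 60.9
```

```bash
python3 st.py
```

```text
t 21.6 tcp [505.33 -15.27 131.17] yaw y 108.99 z [ 6.4e-03 -2.0e-04 -1.0e+00] F [-3.19  2.38 15.56] M [0.27 0.81 0.01] op 19.2 g 60.9 j [-0.14 -0.12  2.07  0.    1.19 -2.04]
n 24.50 t -2.01 z 131.17 | Fn -2.25 Ft 3.29 Fz 15.56
```

It stays put at 15.6 N (+1.8 N weight) with a second grip as well, so it is firmly home. I'm easing off and letting go.

servo_tool:
  plan:
    - {"rotation":[0,0,0],"xyz":[0,0,0.001],"claw":0.0}
    - {"rotation":[0,0,0],"xyz":[0,0,0.001],"claw":0.0}
    - {"rotation":[0,0,0],"xyz":[0,0,0],"claw":0.0}
    - {"rotation":[0,0,0],"xyz":[0,0,0],"claw":0.3}
    - {"rotation":[0,0,0],"xyz":[0,0,0],"claw":0.5}
    - {"rotation":[0,0,0],"xyz":[0,0,0],"claw":0.5}
    - {"rotation":[0,0,0],"xyz":[0,0,0],"claw":0.5}
    - {"rotation":[0,0,0],"xyz":[0,0,0.01],"claw":0.5}
    - {"rotation":[0,0,0],"xyz":[0,0,0.02],"claw":0.5}
    - {"rotation":[0,0,0],"xyz":[0,0,0.03],"claw":0.5}
    - {"rotation":[0,0,0],"xyz":[0,0,0.03],"claw":0.5}
    - {"rotation":[0,0,0],"xyz":[-0.01,-0.03,0.02],"claw":0.5}
    - {"rotation":[0,0,0],"xyz":[-0.01,-0.04,0],"claw":0.5}
    - {"rotation":[0,0,0],"xyz":[-0.02,-0.045,0],"claw":0.5}
    - {"rotation":[0,0,0],"xyz":[-0.02,-0.045,0],"claw":0.5}
    - {"rotation":[0,0,0],"xyz":[-0.02,-0.045,0],"claw":0.5}
    - {"rotation":[0,0,0],"xyz":[0,0,0],"claw":0.5}
    - {"rotation":[0,0,0],"xyz":[0,0,0],"claw":0.5}

```text
time: 23.4
eef_pos: [422.2, -221.2, 238.9]
ee_rot: [0.0, -0.163, 0.987, 0.0]
wrist_force: [0.1, 0.4, -1.0]
opening: 42.4
gripper_force: 0.0
```

```bash
python3 w.py; python3 x.py
```

```text
t 23.4 tcp [ 422.23 -221.19  238.88] yaw y 108.8 z [ 6.e-04  1.e-04 -1.e+00] F [ 0.13  0.41 -0.98] M [-0.01 -0.01  0.  ] op 42.4 g 0.0 j [-0.6  -0.28  2.02  0.    1.4  -2.49]
shelf 365 n [ 6.4 30.6 56.6] t [-43.6   6.9  34.5] z [-3.8 55.3 61.4] ((31.680631637573242, -4.498310089111328), (52.9686393737793, 79.92800903320312), 1.603882074356079)
plate top 58 n [1.6 3.9 5.1] t [-33.1  -0.1  33.3] z [137.1 161.4 166. ] ((3.052259922027588, -0.1811676025390625), (3.9366886615753174, 68.11571502685547), 0.37207838892936707)
block 128 n [ 9.  24.3 40. ] t [-8.8  1.2 10.1] z [145.8 161.9 166.6] ((24.49166488647461, -0.8154497146606445), (32.518558502197266, 23.905040740966797), 4.8003692626953125)
board 303 n [-11.9  -6.1  -0.1] t [-68.3   0.   66.7] z [141.4 149.9 154.2] ((-5.913646697998047, -0.12543487548828125), (12.985669136047363, 139.4934539794922), 0.3537009656429291)
blue 25 642 [125.1 127.6 128.5 129.2] block 161.9
turq 0 565 0 block 111.8
green 0 785 0 block 112.1
```

Unchanged, flat and straight; the gripper is clear. Handing in.

```bash
python3 -c "
from rig import env
print(env.close_job())"
```

```text
the job is handed in; nothing more can be done
None
```

The blue hanger hangs flat and straight on the stud, released, and the job is handed in; no verdict came back. The slot's end held firm under about 17 N in two separate pushes, so I judge the seat pin up, though I could not see the pin itself.

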